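# Gauge two spacer posts and sort them by length

### The arm

A 6-joint arm with a two-finger parallel gripper is mounted at the origin on a cart in front of the work surface, level with it; the furniture and walls round the work are solid. World frame = base frame: x ahead of the robot, y to its left, z up, the work surface at z = 0. Lengths are in m, angles in rad, forces in N, time in s.
With the tool pointing down it reaches from about 0.25 to 0.725 m from the base axis. Payload 4 kg.
Tool frame: the origin (TCP) lies at the very end of the fingers, on their centre line; the grasp point (between the pads) lies 19 mm behind it; z points along the fingers, y is the line along which they close (so a half turn about z gives the same grasp; the last joint's range is limited). The gripper opens to 85 mm and grips with 20 to 120 N. Pads are 22 mm wide; open, the fingers measure 114 mm over their backs; the gripper's body (76 mm by 85 mm) begins 54 mm behind the grasp point. The pads swing forward as they close: fully open they stand 13 mm farther back than shut.
Start: joints at [1.199, 0.241, 0.005, 1.335, 0, 1.571], TCP at [0.182, 0.466, 0.231] pointing down, gripper open.
Joint ranges: [-2.72, 2.72], [-1.05, 1.87], [-1.09, 1.28], [-1.99, 2.15], [-1.42, 1.44], [-3.14, 3.14]. Speed limits (rad/s): [2.79, 2.79, 3.14, 3.14, 3.14, 3.14].

### API

Orientations are given as a unit quaternion [x, y, z, w].
In Python, from workcell import bot gives the robot as it stands.
- The arm moves only by the tool carry_out, never from a script. Its argument "increments" is one flat list of numbers, 5 for each row, row after row: the finger opening in cm, from 0 to 8.54, then the shift along the tool's x, y, z in cm, then the turn about the tool's z in rad. A call has exactly 5 rows; each row shifts and turns the commanded pose from where the row before left it, along the tool's axes as they then stand; what a row does not reach is not made up. A row lasts 1/8 s, in which the tool goes at most 62.5 mm and 10.7 degrees, less where a joint would pass 70% of its speed; a pose out of reach is approached as far as the arm can. A call with a gripper value outside its range is refused whole. The fingers move at their own pace and stop on an object; the grip force is fixed at half the most. Time passes only in rows, so rows that do not move let the fingers close, or fill a call up. It gives the time, the measured TCP pose, the force, the opening and the grip force at its end, in the units of the state.
- bot.get_obs(): the state, without advancing time (a new reading comes with each control period).
- bot.camera(name): name is "side" or "top" or "wrist"; returns a dict with "pixels" (384x512x3 uint8, blue, green, red), "range_z" (384x512 float32, m along the optical axis (not along the pixel's ray), 0 where there is no reading), "mtx" (3x3 intrinsics, pixels), "eye" and "attitude" of the camera in the world. Camera axes: x right, y down, z forward; pixel columns grow to the right and rows downward; lengths in m; the calibration is good to about 2 mm. A picture is of the moment at which its call begins.
- bot.job_done(): hands the job in; it is judged then, once.
Trained networks look in a picture, given as the dict that the camera call returned (one of the last four; its "shot" number tells which), for a name from the list of things; names that differ only in an ending like _2 or _b are one class to them, and where a whole thing is asked for, a point or a joint stands for the part that bears it (a point fixed in the world has none). Each returns a list of dicts, best first, with "p" (0 to 1); they miss things now and then, are a little off and sometimes report something else, mostly with a low value. They report only what shows in the picture. A call takes as long as a camera call.
- bot.find_in(picture, name): "xyz" ([x, y, z] in m, in the coordinates of the camera as it stood for that picture, good to about 4 mm: the middle of the surface that is visible of it).
- bot.regions_of(picture, name): "mask" (384x512 bool, what is visible of it).
- bot.place_of(picture, name): "xyz" ([x, y, z] in m, in the coordinates of the camera as it stood for that picture, good to about 4 mm: a listed point, or the origin of a listed thing).
The state is a dict: "clock": time; "joint_pos": joint angles; "joint_vel": joint speeds; "tau": joint torques, N m; "eef_pos": TCP position; "tool_rot": TCP orientation; "ft_force": force on the tool from outside, world axes, zero at the start; "ft_torque": the same for the moment, N m; "grip_width": finger opening in m; "grasp_force": force on a finger pad.
Only numpy, scipy, OpenCV 4.12 (cv2) and the standard library are available. Lean on these libraries where they do the work, as an engineer would, in place of code of your own. Each camera call takes 0.05 s, during which the arm holds its last target. There are 200 camera calls.

### The job

Sort the two spacer posts by length with the green-ended gauge, one post at a time: lower the post level into the gauge's slot, lined up with it and centred, and see whether it goes down to the floor of the slot or stays lying on top across both green shoulders. Lay the post that goes down flat in the yellow tray and the one that stays on top flat in the blue tray, putting each away before you gauge the other, and leave the small bottle that stands between them upright where it is.

Things in the scene. Friction and masses are not known exactly. Their poses are not given: they have to be found in the camera images.
- post_1: spacer post, lying on the left or the right of the small bottle: round steel shank 18 mm in diameter, a black block 22 x 22 mm in section and 16 mm long on each end. One of post_1 and post_2 is 100 mm long overall, the other 118 mm, else alike (the gauge tells which). Loose, 80 to 150 g, lies on the worktop. Origin at its centre, 11 mm above what it lies on; y axis along its length
- post_2: spacer post, lying on the other side of the small bottle: round steel shank 18 mm in diameter, a black block 22 x 22 mm in section and 16 mm long on each end. One of post_1 and post_2 is 100 mm long overall, the other 118 mm, else alike (the gauge tells which). Loose, 80 to 150 g, lies on the worktop. Origin at its centre, 11 mm above what it lies on; y axis along its length
- gauge: length gauge fixed to the worktop: aluminium base plate 64 x 180 mm, 8 mm thick, with a green shoulder block on each end (64 mm in x, 30 mm in y, tops 32 mm above the worktop). The gap between the shoulders is 108 mm long in y. Origin at the centre of the underside, y along the slot, z up. A post 4 mm or more off centre, or askew, catches a cheek or shoulder
- slot_floor (a point): centre of the slot's floor, 8 mm above the worktop. Beside each shoulder two grey cheeks (18 mm in y, as high as the shoulders) narrow the slot to 30 mm in x; the middle 72 mm is open to both sides for the fingers. The short post goes down until its centre is 11 mm above this point (4 mm play each way)
- shoulder_plane (a point): point over the slot's centre, level with the shoulder tops, 32 mm above the worktop. The long post bears on both shoulders, by 5 mm each, with its centre 11 mm above this point
- yellow_tray: yellow open tray, outside 170 x 110 x 26 mm, walls and floor 4 mm thick, fixed to the worktop, with a white label on one short end. Origin at the centre of its underside, x along its length, z up. The two trays may stand either way round, one left and one right
- blue_tray: blue open tray, outside 170 x 110 x 26 mm, walls and floor 4 mm thick, fixed to the worktop, with a white label on one short end. Origin at the centre of its underside, x along its length, z up. The two trays may stand either way round, one left and one right
- small_bottle: bystander: white reagent bottle with a red cap, 34 mm in diameter, 62 mm high, standing loose between the two posts. Origin at the centre of its foot

How it is judged:
By the outcome, as a careful person would: the job done as asked, in the order asked, and still so for the second after the job is handed in, with the robot touching nothing.
It also fails if it takes over 64 s, if anything falls off the work surface, if the arm or the gripper's body presses on something with over 40 N, if the wrist force passes 120 N, or if a joint passes its speed limit or range.

## Working session

There is one attempt and no reset: what is moved stays moved. The work goes in short steps, Python scripts to look and compute and a tool call to move; the robot and the scene stay as the last step left them, time stands still between calls to the robot, and variables do not carry over. Pictures are saved under pics/ and viewed, at most 10 in all, crops included, and the job is handed in when it is done.

Besides the shell and the picture viewer there is one more tool, called after "Emit:" as name(argument=value, ...) on one line, values as JSON. carry_out: Moves the arm, as the interface text tells. Its arguments: {"type":"object","properties":{"increments":{"type":"array","items":{"type":"number"}}},"required":["increments"]}

```bash
mkdir -p pics; ls; cat > h.py <<'E'
import numpy as np, cv2
from scipy.spatial.transform import Rotation as R
from workcell import bot
def att(c):
    a=np.array(c["attitude"]); return a if a.shape==(3,3) else R.from_quat(a).as_matrix()
def w(c,p): return att(c)@np.array(p)+np.array(c["eye"])
def cloud(c,m):
    v,u=np.nonzero(m&(c["range_z"]>0)); z=c["range_z"][v,u]; K=np.array(c["mtx"])
    return np.c_[(u-K[0,2])/K[0,0]*z,(v-K[1,2])/K[1,1]*z,z]@att(c).T+np.array(c["eye"])
E
python3 - <<'E'
from h import *
o=bot.get_obs(); print({k:np.round(v,3).tolist() for k,v in o.items()})
for n in("top","side"):
    c=bot.camera(n); cv2.imwrite(f"pics/{n}0.png",c["pixels"]); print(n,np.round(c["eye"],3),np.round(att(c),3).tolist())
    for t in("post_1","gauge","slot_floor","yellow_tray","blue_tray","small_bottle"):
        print(t,[(round(d["p"],2),np.round(w(c,d["xyz"]),3).tolist()) for d in bot.place_of(c,t)[:4]])
        if t in("post_1","gauge","yellow_tray","blue_tray"):
            for d in bot.regions_of(c,t)[:3]:
                P=cloud(c,d["mask"])
                if len(P)<20: continue
                q=cv2.minAreaRect(P[:,:2].astype(np.float32)*1000)
                print("   reg",round(d["p"],2),len(P),np.round(q[0]).tolist(),np.round(q[1]).tolist(),round(q[2],1),np.round(np.median(P,0),3))
E
```

```text
pics
{'clock': 0.0, 'joint_pos': [1.199, 0.241, 0.004, 1.335, 0.0, 1.571], 'joint_vel': [-0.0, -0.0, -0.001, -0.0, -0.002, -0.0], 'tau': [-0.001, -37.232, 25.241, 0.017, 0.0, 0.0], 'eef_pos': [0.181, 0.465, 0.23], 'tool_rot': [0.185, 0.983, -0.001, -0.0], 'ft_force': [-0.699, -0.175, -0.253], 'ft_torque': [-0.051, -0.001, -0.013], 'grasp_force': 0.0, 'grip_width': 0.085}
top [0.386 0.022 1.292] [[-0.021, -0.994, 0.11], [-1.0, 0.019, -0.016], [0.014, -0.11, -0.994]]
post_1 [(0.85, [0.467, 0.122, 0.01])]
   reg 0.73 338 [466.0, 125.0] [22.0, 117.0] 70.7 [0.467 0.125 0.02 ]
   reg 0.61 249 [452.0, -116.0] [21.0, 101.0] 75.3 [ 0.452 -0.115  0.02 ]
   reg 0.52 2929 [487.0, -306.0] [180.0, 121.0] 6.8 [ 0.486 -0.304  0.005]
gauge [(0.63, [0.605, -0.028, -0.002]), (0.21, [0.45, -0.116, 0.015])]
   reg 0.66 1640 [608.0, -26.0] [178.0, 69.0] 84.7 [ 0.606 -0.024  0.013]
   reg 0.18 137 [462.0, 4.0] [31.0, 31.0] 62.9 [0.462 0.004 0.052]
slot_floor [(0.88, [0.607, -0.026, 0.005])]
yellow_tray [(0.67, [0.535, 0.324, -0.001])]
   reg 0.64 2835 [534.0, 326.0] [171.0, 119.0] 12.5 [0.535 0.325 0.006]

[... 269 characters left out ...]
.022, -0.83, -0.558]]
post_1 [(0.86, [0.453, -0.12, 0.012]), (0.85, [0.469, 0.126, 0.016])]
   reg 0.69 288 [444.0, -123.0] [52.0, 98.0] 66.9 [ 0.449 -0.113  0.018]
   reg 0.69 559 [467.0, 115.0] [51.0, 130.0] 75.3 [0.461 0.129 0.017]
gauge [(0.92, [0.605, -0.029, 0.0])]
   reg 0.81 1322 [610.0, -51.0] [229.0, 79.0] 84.3 [ 0.604 -0.025  0.021]
slot_floor [(0.84, [0.605, -0.027, 0.009]), (0.3, [0.484, -0.308, 0.005])]
yellow_tray [(0.81, [0.534, 0.319, -0.0])]
   reg 0.92 2488 [476.0, 399.0] [102.0, 294.0] 13.6 [0.494 0.308 0.006]
blue_tray [(0.64, [0.484, -0.308, 0.006]), (0.2, [0.461, 0.002, -0.002])]
   reg 0.98 1381 [477.0, -304.0] [179.0, 121.0] 6.6 [ 0.479 -0.315  0.009]
small_bottle []
```

View pics/top0.png

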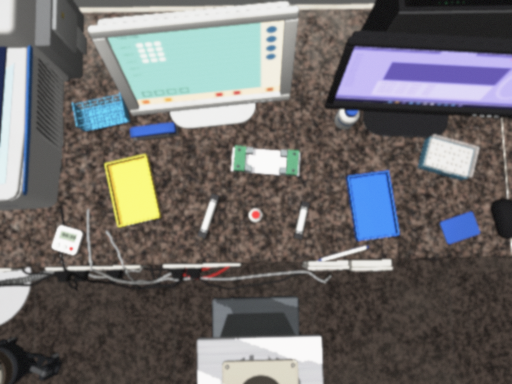

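View pics/side0.png

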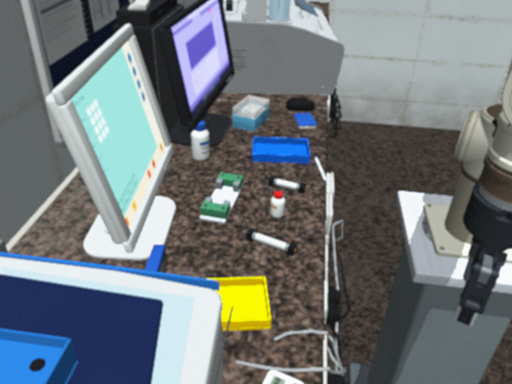

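The top view shows the yellow tray at (132,190), the left post at (209,215), the bottle at (256,215), the right post at (302,220), the gauge at (266,161) and the blue tray at (373,206). The side view agrees. The network results match the pictures, so I'm heading over the left post.

Emit:
carry_out(increments=[6,-3.9,-2.15,0,0,6,-3.9,-2.15,0,0,6,-3.9,-2.15,0,0,6,-3.9,-2.15,0,0,6,-3.9,-2.15,0,0])

```text
clock: 1.72
eef_pos: [0.3251, 0.2938, 0.2315]
tool_rot: [0.185, 0.983, 0.0, 0.0]
ft_force: [-0.3, -0.4, 0.3]
grip_width: 0.0603
grasp_force: 0.0
```

Emit:
carry_out(increments=[6,-3.9,-2.15,1,0,6,-3.9,-2.15,1,0,6,-3.9,-2.15,1,0,6,-3.9,-2.15,1,0,6,-3.9,-2.15,1,-0.04])

```text
clock: 2.35
eef_pos: [0.4678, 0.1226, 0.1812]
tool_rot: [0.165, 0.986, 0.0, 0.0]
ft_force: [0.6, 1.4, -0.2]
grip_width: 0.0598
grasp_force: 0.0
```

```bash
cat >> h.py <<'E'
def look(names,cam="wrist",save=None):
    c=bot.camera(cam)
    if save: cv2.imwrite(f"pics/{save}.png",c["pixels"])
    for t in names:
        print(t,[(round(d["p"],2),np.round(w(c,d["xyz"]),4).tolist()) for d in bot.place_of(c,t)[:3]])
        if t in("slot_floor","shoulder_plane"): continue
        for d in bot.regions_of(c,t)[:2]:
            P=cloud(c,d["mask"])
            if len(P)<20: continue
            q=cv2.minAreaRect(P[:,:2].astype(np.float32)*1000)
            print("   reg",round(d["p"],2),len(P),np.round(q[0],1).tolist(),np.round(q[1],1).tolist(),round(q[2],1),np.round(np.median(P,0),3), "z95",np.round(np.percentile(P[:,2],95),4))
    return c
def go(x,y,z,ydeg):
    "local increments (cm, rad) to bring TCP there with tool-y at ydeg"
    o=bot.get_obs(); M=R.from_quat(o["tool_rot"]).as_matrix(); p=np.array(o["eef_pos"])
    a=np.degrees(np.arctan2(M[1,1],M[0,1])); t=-((ydeg-a+180)%360-180)
    print("at",np.round(p,4),"ydeg",round(a,2),"zax",np.round(M[:,2],3),"j",np.round(o["joint_pos"],2),"w",round(o["grip_width"],4),"t",round(o["clock"],2),"F",np.round(o["ft_force"],1))
    print("   inc cm",np.round(M.T@(np.array([x,y,z])-p)*100,2),"turn",round(np.radians(t),3))
E
python3 - <<'E'
from h import *
c=look(["post_1"],save="w1")
go(.467,.125,.03,71)
c=bot.camera("top"); P=cloud(c,np.ones((384,512),bool)); s=(abs(P[:,1]+.026)<.12)&(P[:,2]>.04)&(P[:,0]>.5)&(P[:,0]<.9)
Q=P[s]
for x in np.arange(.62,.84,.02):
    k=Q[(Q[:,0]>=x)&(Q[:,0]<x+.02)]
    if len(k): print(round(x,2),k[:,2].min().round(3),k[:,2].max().round(3),k[:,1].min().round(3),k[:,1].max().round(3))
E
```

```text
post_1 [(0.89, [0.4643, 0.129, 0.0115]), (0.73, [0.4447, -0.1193, 0.011])]
   reg 0.91 1618 [469.0, 123.3] [21.8, 128.6] 71.0 [0.46  0.127 0.021] z95 0.0239
   reg 0.71 1693 [452.4, -123.2] [35.4, 113.2] 74.8 [ 0.444 -0.113  0.02 ] z95 0.0238
at [0.4674 0.1223 0.1806] ydeg 70.76 zax [-0.001 -0.    -1.   ] j [ 0.26  0.24 -0.13  1.2   0.    0.59] w 0.0601 t 2.5 F [-0.4  0.9  0.6]
   inc cm [ 0.11  0.25 15.06] turn -0.004
0.72 0.1 0.13 -0.022 0.094
0.74 0.097 0.182 -0.086 0.094
0.76 0.12 0.269 -0.085 0.094
0.78 0.206 0.409 -0.083 0.094
0.8 0.293 0.425 -0.081 0.094
0.82 0.377 0.423 -0.079 0.093
```

View pics/w1.png

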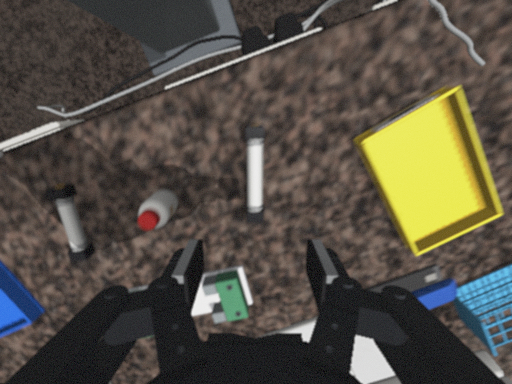

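The wrist view has the left post at (255,175), in line with the finger centre line at column 255. The bottle is at (158,210), well clear. Going down to grasp.

Emit:
carry_out(increments=[6,0.2,0.27,3,0,6,0,0,3,0,6,0,0,3.5,0,6,0,0,3.5,0,6,0,0,2.5,0])

```text
clock: 3.18
eef_pos: [0.4647, 0.1283, 0.0254]
tool_rot: [0.164, 0.986, -0.0, -0.0]
ft_force: [-0.1, -0.1, 0.1]
grip_width: 0.06
grasp_force: 0.0
```

Emit:
carry_out(increments=[5,0,0,1.5,0,4.5,0,0,0.7,0,2.5,0,0,0,0,0,0,0,0,0,0,0,0,0,0])

```text
clock: 3.8
eef_pos: [0.4666, 0.1273, 0.0053]
tool_rot: [0.165, 0.986, 0.001, 0.001]
ft_force: [-1.1, 0.3, 3.3]
grip_width: 0.0157
grasp_force: 58.9
```

Emit:
carry_out(increments=[0,0,0,-3,0,0,0,0,-3.5,0.18,0,0,0,-3,0.18,0,0,0,-2,0.18,0,0,0,0,0.18])

```text
clock: 4.42
eef_pos: [0.4675, 0.1274, 0.1216]
tool_rot: [0.505, 0.863, 0.002, 0.002]
ft_force: [-0.8, -0.5, -0.6]
grip_width: 0.0153
grasp_force: 58.8
```

Emit:
carry_out(increments=[0,0,0,0,0.18,0,0,0,0,0.18,0,0,0,0,0.18,0,-3.5,3.8,0,0.06,0,-3.5,3.8,0,0])

```text
clock: 5.05
eef_pos: [0.5391, 0.053, 0.1197]
tool_rot: [0.735, 0.678, 0.0, 0.0]
ft_force: [1.2, 0.4, -0.6]
grip_width: 0.0155
grasp_force: 58.9
```

Emit:
carry_out(increments=[0,-3.5,3.8,0,0,0,-3.0,3.6,0,0,0,0,0,0,0,0,0,0,0,0,0,0,0,0,0])

```text
clock: 5.68
eef_pos: [0.6058, -0.0166, 0.1193]
tool_rot: [0.735, 0.678, -0.0, -0.0]
ft_force: [0.3, 0.1, -1.5]
grip_width: 0.0154
grasp_force: 59.0
```

```bash
python3 - <<'E'
from h import *
c=look(["gauge","slot_floor","post_1"],save="w2")
c=look(["gauge","slot_floor","post_1"],"top")
c=look(["gauge","slot_floor","post_1"],"side")
go(.6055,-.0265,.04,-5.3)
E
```

```text
gauge []
   reg 0.56 5144 [606.4, -2.0] [129.1, 66.9] 84.5 [0.614 0.034 0.033] z95 0.0344
slot_floor [(0.44, [0.609, -0.0132, 0.1294])]
post_1 [(0.91, [0.6067, -0.0121, 0.1293]), (0.59, [0.4451, -0.1176, 0.0119])]
   reg 0.65 1590 [484.1, -83.9] [226.2, 63.7] 30.1 [ 0.434 -0.11   0.019] z95 0.0239
gauge []
   reg 0.75 144 [613.7, 52.8] [20.7, 61.7] 84.7 [0.61  0.053 0.032] z95 0.0363
slot_floor []
post_1 []
gauge [(0.94, [0.6042, -0.0299, 0.0005])]
   reg 0.83 1298 [604.4, -25.5] [178.2, 64.3] 84.1 [ 0.604 -0.024  0.021] z95 0.0347
slot_floor []
post_1 [(0.88, [0.4488, -0.1196, 0.0088]), (0.45, [0.607, -0.0184, 0.1294])]
   reg 0.66 175 [606.6, 4.3] [77.1, 21.5] 84.2 [0.607 0.032 0.134] z95 0.1377
   reg 0.56 331 [444.2, -132.9] [60.3, 101.2] 77.5 [ 0.443 -0.114  0.017] z95 0.0239
at [ 0.6067 -0.0176  0.1193] ydeg -4.65 zax [-0. -0. -1.] j [-0.03  0.52  0.12  1.17 -0.    1.62] w 0.0154 t 6.58 F [ 0.3  0.1 -1.2]
   inc cm [-0.9  -0.05  7.93] turn 0.011
```

View pics/w2.png

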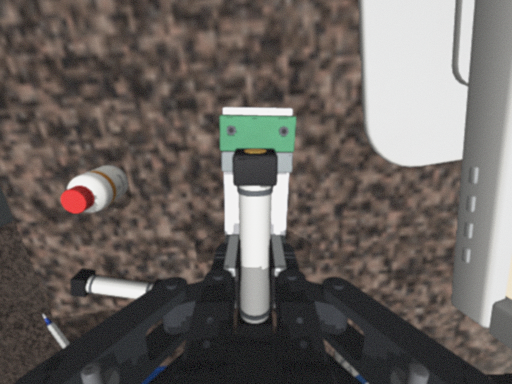

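The wrist view shows the held post in line with the slot, with its block at (255,165) and the green shoulder at (258,133). I'll measure both from this same camera.

```bash
cat >> h.py <<'E'
def rel(save=None):
    "held post and +y green shoulder from the wrist view, in tool x/y (mm) from the TCP"
    c=bot.camera("wrist"); o=bot.get_obs(); M=R.from_quat(o["tool_rot"]).as_matrix(); p=np.array(o["eef_pos"])
    if save: cv2.imwrite(f"pics/{save}.png",c["pixels"])
    px=c["pixels"].astype(int); g=(px[...,1]>px[...,2]+30)&(px[...,1]>px[...,0]+15)
    G=cloud(c,g); T=(G-p)@M*1000; s=(abs(G[:,2]-.033)<.006)&(T[:,0]>30)&(T[:,0]<130)&(abs(T[:,1])<60); T=T[s]
    q=cv2.minAreaRect(T[:,:2].astype(np.float32)); print("green n",s.sum(),np.round(q[0],1),np.round(q[1],1),round(q[2],1),"z",G[s][:,2].mean().round(4), "p1-99",np.percentile(T[:,:2],[2,98],axis=0).round(1).tolist())
    A=cloud(c,px.max(2)>=0); T=(A-p)@M*1000
    s=(T[:,2]<8)&(T[:,2]>-32)&(abs(T[:,1])<16)&(T[:,0]>36)&(T[:,0]<75); B=T[s]
    print("post end n",s.sum(),"x max",np.percentile(B[:,0],[90,98,99.5]).round(1),"y",np.percentile(B[:,1],[2,98]).round(1),"topz",np.percentile(B[:,2],[2,10,50]).round(1))
    for lo,hi in((12,18),(20,26),(28,34),(34,40),(42,50)):
        k=T[(T[:,2]<8)&(T[:,2]>-32)&(abs(T[:,1])<16)&(T[:,0]>lo)&(T[:,0]<hi)]
        if len(k): print("  shank",lo,hi,"ymid",np.percentile(k[:,1],[3,97]).mean().round(1),"topz",np.percentile(k[:,2],5).round(1))
    print("tcp",p.round(4))
E
python3 -c "
from h import *
rel()"
```

```text
green n 2455 [59.4  0.6] [29.2 63.5] 0.9 z 0.0333 p1-99 [[45.6, -29.8], [73.4, 31.0]]
post end n 2120 x max [59.3 59.6 59.7] y [-10.5  10.1] topz [-19.  -18.5 -17.5]
  shank 12 18 ymid -0.2 topz -16.3
  shank 20 26 ymid -0.1 topz -16.2
  shank 28 34 ymid -0.2 topz -16.5
  shank 34 40 ymid -0.2 topz -16.7
  shank 42 50 ymid -0.2 topz -18.9
tcp [ 0.6067 -0.0175  0.1193]
```

Emit:
carry_out(increments=[0,-1.0,-0.03,1,0.015,0,0,0,2.5,0,0,0,0,2.5,0,0,0,0,1.4,0,0,0,0,0,0])

```text
clock: 7.25
eef_pos: [0.6043, -0.0277, 0.0437]
tool_rot: [0.74, 0.672, -0.001, -0.001]
ft_force: [-0.4, -1.1, -0.4]
grip_width: 0.0157
grasp_force: 59.0
```

```bash
python3 -c "
from h import *
rel()"
```

```text
green n 5503 [69.2  0.3] [29.2 64.2] 0.0 z 0.0333 p1-99 [[55.5, -30.2], [83.8, 30.7]]
post end n 2103 x max [59.1 59.4 59.5] y [-11.5   9.1] topz [-17.9 -17.3 -16.2]
  shank 12 18 ymid -1.3 topz -15.1
  shank 20 26 ymid -1.3 topz -15.2
  shank 28 34 ymid -1.2 topz -15.3
  shank 34 40 ymid -1.3 topz -15.7
  shank 42 50 ymid -1.2 topz -17.7
tcp [ 0.6053 -0.0277  0.045 ]
```

Emit:
carry_out(increments=[0,0,0.12,0.4,0,0,0,0,0.3,0,0,0,0,0.2,0,0,0,0,0,0,0,0,0,0,0])

```text
clock: 7.92
eef_pos: [0.6071, -0.0275, 0.0373]
tool_rot: [0.74, 0.672, 0.0, 0.0]
ft_force: [-1.4, 0.8, 5.8]
grip_width: 0.0158
grasp_force: 59.6
```

Emit:
carry_out(increments=[2.2,0,0,0,0,3,0,0,0,0,5,0,0,0,0,5,0,0,-0.5,0,5,0,0,0,0])

```text
clock: 8.55
eef_pos: [0.6073, -0.0276, 0.0419]
tool_rot: [0.74, 0.672, 0.0, 0.0]
ft_force: [-0.4, 0.2, -0.1]
grip_width: 0.0502
grasp_force: 0.0
```

```bash
python3 -c "
from h import *
rel('w3')
look(['post_1'],'side',save='side3')"
```

```text
green n 5493 [69.2 -1.7] [64.1 29.5] 90.0 z 0.0333 p1-99 [[55.4, -32.1], [83.4, 28.9]]
post end n 2435 x max [66.  73.  74.6] y [-12.9  14.2] topz [-14.6 -14.1 -12.7]
  shank 12 18 ymid -0.4 topz -12.0
  shank 20 26 ymid -0.1 topz -12.1
  shank 28 34 ymid -0.1 topz -12.0
  shank 34 40 ymid -0.1 topz -12.5
  shank 42 50 ymid -0.1 topz -14.4
tcp [ 0.6072 -0.0275  0.0417]
post_1 [(0.68, [0.6057, -0.03, 0.0465])]
   reg 0.85 260 [607.2, -26.8] [119.2, 25.8] 87.7 [ 0.605 -0.014  0.052] z95 0.0562
   reg 0.51 297 [443.7, -129.1] [52.6, 98.5] 77.1 [ 0.447 -0.113  0.017] z95 0.0239
```

View pics/w3.png

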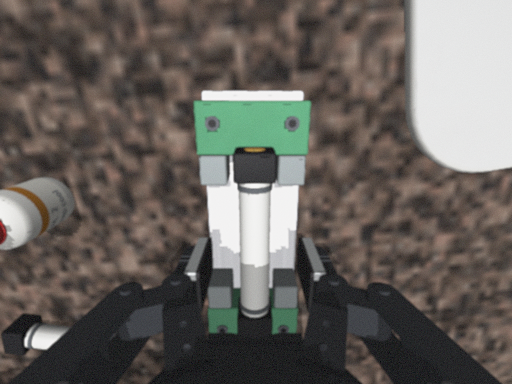

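The left post's top reads about 56 mm (32 + 22 = 54 expected). Its block at (255,165) lies over the green shoulder's edge at row 153, so it stays on top. That makes it the long post, and it goes in the blue tray.

Emit:
carry_out(increments=[4,0,0,0.45,0,2.5,0,0,0,0,0,0,0,0,0,0,0,0,0,0,0,0,0,-1,0])

```text
clock: 9.38
eef_pos: [0.6057, -0.0275, 0.0461]
tool_rot: [0.74, 0.672, -0.001, -0.001]
ft_force: [0.0, -0.4, -1.9]
grip_width: 0.0153
grasp_force: 58.6
```

Emit:
carry_out(increments=[0,0,0,-3,0,0,0,0,-2,0.18,0,0,0,-2,0.18,0,0,0,-1,0.18,0,0,0,0,0.18])

```text
clock: 10.0
eef_pos: [0.6078, -0.0276, 0.129]
tool_rot: [0.931, 0.366, 0.002, 0.001]
ft_force: [0.2, -0.1, -1.1]
grip_width: 0.0156
grasp_force: 58.7
```

Emit:
carry_out(increments=[0,0,0,0,0.17,0,0,0,0,0.17,0,0,0,0,0.17,0,0,0,0,0.13,0,-2.5,4.3,0,0])

```text
clock: 10.62
eef_pos: [0.5883, -0.0712, 0.1275]
tool_rot: [0.998, 0.06, 0.001, -0.0]
ft_force: [-0.6, -0.5, -1.0]
grip_width: 0.0158
grasp_force: 58.8
```

Emit:
carry_out(increments=[0,-2.5,4.3,0,0,0,-2.5,4.3,0,0,0,-2.5,4.3,0,0,0,-2.5,4.3,0,0,0,-2.5,4.3,0,0])

```text
clock: 11.25
eef_pos: [0.4868, -0.3025, 0.1277]
tool_rot: [0.998, 0.057, 0.001, 0.0]
ft_force: [0.2, 1.1, -1.0]
grip_width: 0.0155
grasp_force: 58.8
```

```bash
python3 -c "
from h import *
look(['blue_tray','post_1'],save='w4')
go(.485,-.305,.0095,-83.4)"
```

```text
blue_tray []
   reg 0.65 12951 [474.0, -304.1] [188.2, 123.5] 6.9 [ 0.512 -0.294  0.006] z95 0.0275
post_1 [(0.56, [0.4904, -0.2994, 0.1364])]
   reg 0.57 6263 [73.5, -343.1] [950.1, 156.7] 7.3 [ 0.505 -0.302  0.144] z95 0.1469
at [ 0.4874 -0.301   0.1273] ydeg -83.46 zax [ 0.001  0.    -1.   ] j [-0.55  0.45  0.02  1.15  0.    2.47] w 0.0159 t 11.5 F [-0.   0.3 -0.3]
   inc cm [-0.29  0.38 11.78] turn -0.001
```

View pics/w4.png

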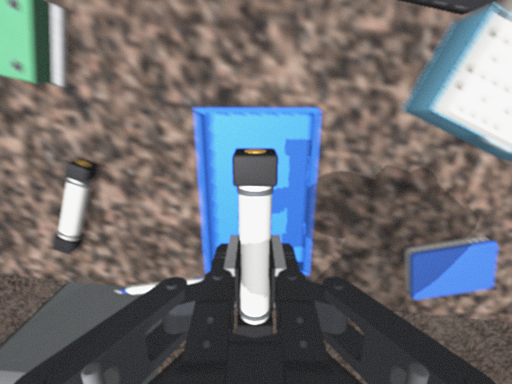

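The held post is lined up over the blue tray, column 255 against tray walls at 205 and 313. Lowering it in.

Emit:
carry_out(increments=[0,-0.3,0.35,3,0,0,0,0,3,0,0,0,0,3,0,0,0,0,1.7,0,0,0,0,0.7,0])

```text
clock: 12.12
eef_pos: [0.4848, -0.3037, 0.012]
tool_rot: [0.998, 0.058, -0.001, -0.0]
ft_force: [0.6, 0.1, -0.8]
grip_width: 0.0157
grasp_force: 58.9
```

Emit:
carry_out(increments=[0,0,0,0.3,0,2.2,0,0,0,0,3.5,0,0,0,0,3.5,0,0,0,0,3.5,0,0,-2,0])

```text
clock: 12.75
eef_pos: [0.4835, -0.3042, 0.0289]
tool_rot: [0.998, 0.057, -0.001, -0.001]
ft_force: [0.5, -0.7, 0.9]
grip_width: 0.0349
grasp_force: 0.0
```

Emit:
carry_out(increments=[3.5,0,0,-5,0,5,0,0,-4,-0.18,6,0,0,-3,-0.18,6,0,0,-2,-0.18,6,0,0,0,-0.18])

```text
clock: 13.38
eef_pos: [0.486, -0.3058, 0.1727]
tool_rot: [0.913, 0.408, 0.002, 0.002]
ft_force: [0.3, 0.3, -0.1]
grip_width: 0.06
grasp_force: 0.0
```

Emit:
carry_out(increments=[6,0,0,0,-0.18,6,0,0,0,-0.18,6,0,0,0,-0.18,6,0,0,0,-0.18,6,0,0,0,-0.18])

```text
clock: 14.0
eef_pos: [0.4847, -0.3049, 0.1702]
tool_rot: [0.645, 0.764, 0.0, 0.0]
ft_force: [-0.3, 0.8, 0.9]
grip_width: 0.0597
grasp_force: 0.0
```

Emit:
carry_out(increments=[6,0,0,0,-0.18,6,0,0,0,-0.18,6,0,0,0,-0.18,6,0,0,0,-0.18,6,0,0,0,-0.18])

```text
clock: 14.62
eef_pos: [0.4847, -0.305, 0.1702]
tool_rot: [0.248, 0.969, -0.0, 0.0]
ft_force: [0.0, -0.2, -0.1]
grip_width: 0.0596
grasp_force: 0.0
```

Emit:
carry_out(increments=[6,0,0,0,-0.125,6,0,0,0,-0.125,6,2.5,5.4,0,0,6,2.5,5.4,0,0,6,2.5,5.4,0,0])

```text
clock: 15.25
eef_pos: [0.4529, -0.1277, 0.1701]
tool_rot: [0.129, 0.992, 0.0, 0.001]
ft_force: [0.5, 0.8, 0.0]
grip_width: 0.0599
grasp_force: 0.0
```

```bash
python3 -c "
from h import *
c=look(['post_2','small_bottle'],save='w5')
go(.450,-.117,.005,75.3)
look(['post_2'],'top',save='top5')"
```

```text
post_2 [(0.82, [0.4884, -0.3008, 0.0189]), (0.72, [0.4502, -0.1165, 0.01]), (0.71, [0.4636, 0.0024, -0.0011])]
   reg 0.89 1796 [491.7, -309.4] [129.6, 34.3] 6.9 [ 0.478 -0.301  0.024] z95 0.0277
   reg 0.78 1563 [452.6, -116.8] [24.1, 110.2] 75.9 [ 0.444 -0.116  0.021] z95 0.0239
small_bottle [(0.9, [0.4632, 0.0045, 0.0029]), (0.19, [0.4859, -0.3033, 0.017])]
   reg 0.78 1369 [471.0, 13.1] [61.2, 36.0] 53.0 [ 0.456 -0.003  0.048] z95 0.0641
at [ 0.4539 -0.1293  0.1704] ydeg 75.33 zax [ 0.002 -0.001 -1.   ] j [-0.28  0.22 -0.18  1.16 -0.   -0.02] w 0.0599 t 15.5 F [-0.4 -0.5 -0.5]
   inc cm [ 0.72  1.1  16.54] turn 0.0
post_2 [(0.55, [0.4469, -0.1141, 0.0159])]
   reg 0.59 1729 [611.5, -26.3] [180.2, 74.9] 85.1 [ 0.607 -0.025  0.013] z95 0.0357
   reg 0.43 155 [428.8, -111.0] [21.1, 58.0] 73.2 [ 0.424 -0.11   0.02 ] z95 0.0248
```

View pics/w5.png

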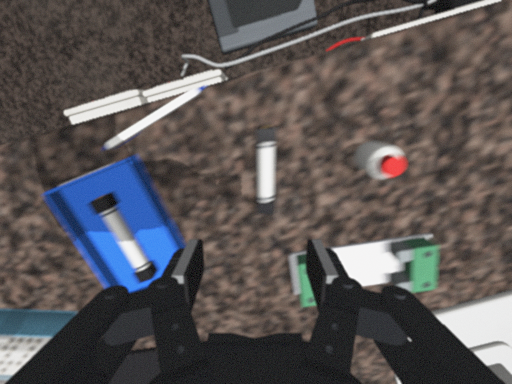

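The wrist view shows the long post lying flat in the blue tray at (125,237). The right post is at (265,170), parallel to the tool's x axis. Grasping it now.

Emit:
carry_out(increments=[6,0.7,1.1,3,0,6,0,0,3,0,6,0,0,3.5,0,6,0,0,3.5,0,6,0,0,1.5,0])

```text
clock: 16.27
eef_pos: [0.448, -0.1176, 0.0226]
tool_rot: [0.129, 0.992, 0.0, -0.002]
ft_force: [-0.1, -0.5, 1.0]
grip_width: 0.0598
grasp_force: 0.0
```

Emit:
carry_out(increments=[5,0,0,1.3,0,4.5,0,0,0.7,0,2.5,0,0,0,0,0,0,0,0,0,0,0,0,0,0])

```text
clock: 16.9
eef_pos: [0.4499, -0.1168, 0.0054]
tool_rot: [0.128, 0.992, -0.0, 0.001]
ft_force: [1.0, 0.3, 0.8]
grip_width: 0.0152
grasp_force: 58.6
```

Emit:
carry_out(increments=[0,0,0,-3,0,0,0,0,-3.5,0.18,0,0,0,-3,0.18,0,0,0,-2,0.18,0,0,0,0,0.18])

```text
clock: 17.52
eef_pos: [0.451, -0.117, 0.1222]
tool_rot: [0.472, 0.882, 0.001, 0.002]
ft_force: [0.5, 0.3, -0.7]
grip_width: 0.0155
grasp_force: 58.8
```

Emit:
carry_out(increments=[0,0,0,0,0.18,0,0,0,0,0.18,0,0,0,0,0.18,0,0,0,0,0.15,0,2.6,3.65,0,0])

```text
clock: 18.15
eef_pos: [0.4863, -0.095, 0.12]
tool_rot: [0.742, 0.671, -0.001, -0.001]
ft_force: [0.7, -0.5, -0.1]
grip_width: 0.0156
grasp_force: 58.8
```

Emit:
carry_out(increments=[0,2.6,3.65,0,0,0,2.6,3.65,0,0,0,2.6,3.65,0,0,0,0,0,3,0,0,0,0,2,0])

```text
clock: 18.77
eef_pos: [0.6046, -0.0264, 0.0685]
tool_rot: [0.74, 0.673, -0.0, -0.0]
ft_force: [-0.3, 0.1, -0.7]
grip_width: 0.0156
grasp_force: 58.9
```

```bash
python3 -c "
from h import *
rel()
go(.606,-.027,.045,-5.5)"
```

```text
green n 4209 [68.3  3.3] [63.6 29. ] 90.0 z 0.0333 p1-99 [[54.5, -26.9], [82.8, 33.6]]
post end n 1656 x max [51.6 51.9 52. ] y [-8.8 12. ] topz [-21.8 -21.3 -20.4]
  shank 12 18 ymid 1.9 topz -19.1
  shank 20 26 ymid 1.8 topz -19.2
  shank 28 34 ymid 1.8 topz -19.7
  shank 34 40 ymid 1.7 topz -21.5
  shank 42 50 ymid 1.7 topz -21.7
tcp [ 0.6024 -0.0265  0.0656]
at [ 0.6024 -0.0265  0.0656] ydeg -5.45 zax [-0.006  0.    -1.   ] j [-0.04  0.56  0.04  1.06 -0.    1.62] w 0.0155 t 18.82 F [-1.  -0.9 -2.2]
   inc cm [-0.01  0.37  2.06] turn 0.001
```

Emit:
carry_out(increments=[0,-0.25,0.16,0.5,0,0,0,0,1.0,0,0,0,0,0.7,0,0,0,0,0,0,0,0,0,0,0])

```text
clock: 19.45
eef_pos: [0.6062, -0.0299, 0.0482]
tool_rot: [0.74, 0.672, 0.0, 0.0]
ft_force: [0.3, -0.1, -0.0]
grip_width: 0.0155
grasp_force: 58.9
```

```bash
python3 -c "
from h import *
rel()"
```

```text
green n 5416 [71.3 -1. ] [64.1 29.7] 90.0 z 0.0333 p1-99 [[57.6, -31.4], [85.5, 29.4]]
post end n 1637 x max [51.3 51.5 51.7] y [-10.8   9.9] topz [-18.9 -18.4 -17.5]
  shank 12 18 ymid -0.4 topz -16.2
  shank 20 26 ymid -0.6 topz -16.2
  shank 28 34 ymid -0.5 topz -16.8
  shank 34 40 ymid -0.3 topz -18.6
  shank 42 50 ymid -0.5 topz -18.7
tcp [ 0.6063 -0.0298  0.0483]
```

Emit:
carry_out(increments=[0,0.07,-0.05,0.7,0,0,0,0,0.5,0,0,0,0,0.25,0,0,0,0,0,0,0,0,0,0,0])

```text
clock: 20.12
eef_pos: [0.6057, -0.0291, 0.0334]
tool_rot: [0.74, 0.672, 0.0, 0.0]
ft_force: [-0.1, 0.0, -0.7]
grip_width: 0.0156
grasp_force: 58.9
```

Past the shoulder plane with no contact, so I'm going on down.

Emit:
carry_out(increments=[0,0,0,0.6,0,0,0,0,0.6,0,0,0,0,0.4,0,0,0,0,0.2,0,0,0,0,0.1,0])

```text
clock: 20.75
eef_pos: [0.6055, -0.0291, 0.0141]
tool_rot: [0.74, 0.672, -0.0, -0.0]
ft_force: [0.1, -0.2, -1.8]
grip_width: 0.0158
grasp_force: 58.9
```

Emit:
carry_out(increments=[0,0,0,0.1,0,2.2,0,0,0,0,4,0,0,0,0,4.5,0,0,0,0,4.5,0,0,-0.4,0])

```text
clock: 21.38
eef_pos: [0.6052, -0.029, 0.0172]
tool_rot: [0.74, 0.672, -0.0, -0.0]
ft_force: [0.2, -0.4, 0.1]
grip_width: 0.045
grasp_force: 0.0
```

```bash
python3 -c "
from h import *
rel('w6')"
```

```text
green n 8317 [70.5 -0.5] [64.1 29.6] 89.9 z 0.0333 p1-99 [[56.6, -30.8], [84.8, 30.0]]
post end n 4765 x max [72.1 74.4 74.8] y [-15.5  15.4] topz [-16.4 -15.9 -14.7]
  shank 12 18 ymid -0.2 topz -11.8
  shank 20 26 ymid -0.6 topz -11.7
  shank 28 34 ymid 0.6 topz -12.1
  shank 34 40 ymid 0.2 topz -14.2
  shank 42 50 ymid -0.1 topz -14.7
tcp [ 0.6059 -0.0291  0.018 ]
```

View pics/w6.png

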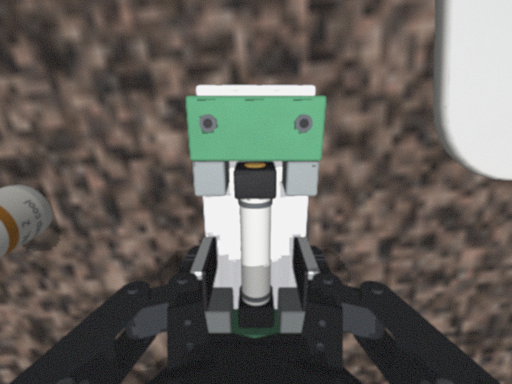

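The post's top is level with the shoulders, about 32 mm measured against 30 expected. The block at (255,180) lies between the cheeks and below the shoulder, so this is the short post. It goes in the yellow tray.

Emit:
carry_out(increments=[4,0,0,0.35,0,2.5,0,0,0,0,0,0,0,0,0,0,0,0,0,0,0,0,0,-1,0])

```text
clock: 22.05
eef_pos: [0.6045, -0.029, 0.023]
tool_rot: [0.74, 0.672, -0.001, -0.001]
ft_force: [0.4, -0.2, 0.1]
grip_width: 0.0154
grasp_force: 58.7
```

Emit:
carry_out(increments=[0,0,0,-2.5,0,0,0,0,-3,0,0,0,0,-3,-0.18,0,0,0,-1.5,-0.18,0,0,0,0,-0.18])

```text
clock: 22.68
eef_pos: [0.607, -0.0291, 0.1266]
tool_rot: [0.532, 0.847, 0.001, 0.002]
ft_force: [0.1, -0.6, -1.1]
grip_width: 0.0153
grasp_force: 58.7
```

Emit:
carry_out(increments=[0,0,0,0,-0.18,0,0,0,0,-0.18,0,0,0,0,-0.18,0,0,0,0,-0.18,0,0,0,0,-0.18])

```text
clock: 23.3
eef_pos: [0.6056, -0.0291, 0.1244]
tool_rot: [0.11, 0.994, 0.0, 0.0]
ft_force: [0.4, 0.5, -1.1]
grip_width: 0.0154
grasp_force: 58.8
```

Emit:
carry_out(increments=[0,0,0,0,-0.18,0,0,0,0,-0.18,0,0,0,0,-0.085,0,-0.1,5.1,0,0,0,-0.1,5.1,0,0])

```text
clock: 23.92
eef_pos: [0.5855, 0.0714, 0.1244]
tool_rot: [-0.108, 0.994, 0.0, 0.0]
ft_force: [0.4, 0.8, -0.5]
grip_width: 0.0156
grasp_force: 58.9
```

Emit:
carry_out(increments=[0,-0.1,5.1,0,0,0,-0.1,5.1,0,0,0,-0.1,5.1,0,0,0,-0.1,5.1,0,0,0,0,5.1,0,0])

```text
clock: 24.55
eef_pos: [0.5338, 0.3224, 0.1245]
tool_rot: [-0.109, 0.994, 0.0, 0.0]
ft_force: [0.4, -0.9, -1.0]
grip_width: 0.0157
grasp_force: 58.9
```

```bash
python3 -c "
from h import *
look(['yellow_tray','post_1'],save='w7')
go(.534,.323,.01,102.5)"
```

```text
yellow_tray []
   reg 0.63 14415 [539.7, 322.5] [184.2, 123.9] 12.4 [0.503 0.31  0.006] z95 0.0274
post_1 [(0.77, [0.5312, 0.322, 0.1266])]
   reg 0.67 5574 [531.2, 324.7] [101.2, 40.5] 5.2 [0.52 0.32 0.14] z95 0.1426
at [0.534  0.3206 0.124 ] ydeg 102.53 zax [ 0.    -0.001 -1.   ] j [ 0.54  0.54  0.17  1.2  -0.    0.32] w 0.0157 t 24.8 F [-0.  -0.2 -1.1]
   inc cm [-0.06  0.24 11.4 ] turn 0.001
```

View pics/w7.png

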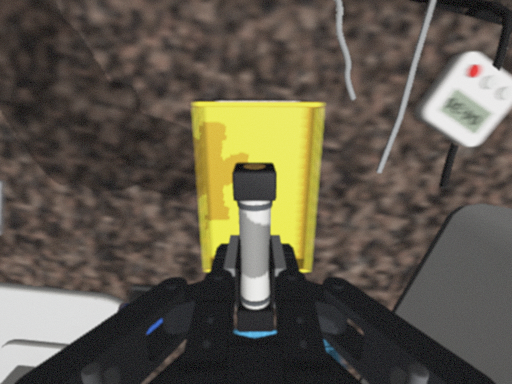

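The short post is centred over the yellow tray, column 255 against tray walls at 200 and 318. Lowering it in, then releasing and lifting away.

Emit:
carry_out(increments=[0,0,0.2,3,0,0,0,0,3,0,0,0,0,3,0,0,0,0,1.6,0,0,0,0,0.5,0])

```text
clock: 25.42
eef_pos: [0.5336, 0.3213, 0.0121]
tool_rot: [-0.108, 0.994, -0.0, -0.001]
ft_force: [0.1, -0.7, 0.4]
grip_width: 0.0156
grasp_force: 58.9
```

Emit:
carry_out(increments=[0,0,0,0.3,0,2.2,0,0,0,0,3.5,0,0,0,0,3.5,0,0,0,0,3.5,0,0,-2,0])

```text
clock: 26.05
eef_pos: [0.5323, 0.322, 0.0286]
tool_rot: [-0.109, 0.994, -0.001, -0.002]
ft_force: [0.1, -0.1, 1.0]
grip_width: 0.035
grasp_force: 0.0
```

Emit:
carry_out(increments=[3.5,0,0,-4,0,3.5,0,0,-5,0,3.5,4,-2,-4,0,3.5,5,-2,0,0,3.5,5,-2,0,0])

```text
clock: 26.68
eef_pos: [0.4093, 0.2334, 0.1609]
tool_rot: [-0.109, 0.994, 0.001, 0.001]
ft_force: [0.2, -0.2, -0.3]
grip_width: 0.0351
grasp_force: 0.0
```

```bash
python3 -c "
from h import *
look(['post_1','small_bottle'],'top',save='top9')
look(['post_1','small_bottle'],'wrist')
go(.4,.3,.2,102)"
```

```text
post_1 [(0.87, [0.4889, -0.3076, 0.0167]), (0.51, [0.5318, 0.3244, 0.0169])]
   reg 0.82 358 [489.0, -306.4] [120.0, 28.1] 6.4 [ 0.486 -0.302  0.024] z95 0.0289
   reg 0.64 241 [535.3, 320.7] [95.3, 21.8] 16.4 [0.543 0.322 0.023] z95 0.0296
small_bottle [(0.73, [0.4668, 0.0021, 0.006]), (0.26, [0.6043, -0.0309, -0.0025])]
   reg 0.66 153 [463.0, 2.5] [34.5, 32.2] 89.8 [0.462 0.005 0.049] z95 0.0656
post_1 []
   reg 0.64 63 [490.8, 288.5] [219.8, 7.8] 22.5 [0.571 0.322 0.026] z95 0.2001
small_bottle [(0.84, [0.4634, 0.0036, 0.0014])]
   reg 0.85 1914 [475.9, -21.0] [35.3, 93.6] 27.4 [0.456 0.013 0.045] z95 0.0637
at [0.4111 0.2345 0.1598] ydeg 102.51 zax [ 0.001  0.    -1.   ] j [ 0.52  0.23 -0.2   1.14 -0.    0.3 ] w 0.0348 t 27.18 F [0.3 0.4 1.3]
   inc cm [-0.34  6.63 -4.02] turn 0.009
```

View pics/top9.png

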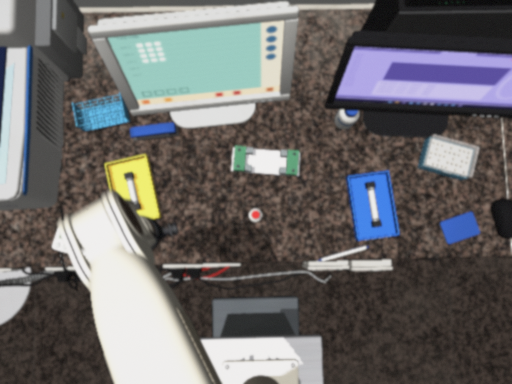

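The top view shows the short post in the yellow tray at (131,185), the long post in the blue tray at (373,203), and the bottle standing unmoved at (256,215). The arm is clear, so I'm handing in.

```bash
python3 -c "
from workcell import bot
print(bot.job_done())"
```

```text
the job is handed in; nothing more can be done
None
```

The left post stayed on top of the gauge and lies flat in the blue tray, the right post went down and lies flat in the yellow tray, and the bottle still stands where it was; I handed the job in at about 27 s.

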